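Stand the fallen finish bottle back up in its lane and shut the gate

TASK

A bottle of wood finish, the one with the red cap, has tipped over in the wooden bottle rack and leans out over the brass rod at the open end of the lane. Stand it upright again on the floor of the lane, behind the rod, then swing the red gate fully shut across the open end. Leave the bottles that already stand, and the other things on the bench, where they are.

Things in the scene. Friction and masses are not known exactly. Their poses are not given: they have to be found in the camera images.
- rack: Wooden bottle rack fixed to the bench: one straight lane, open at one end (mouth). Origin: on the bench, below the middle of the brass mouth rod. +x points out of the mouth, y across the lane. Lane floor 12 mm above the bench, x -358 to +15 mm; side rails: inner faces y +-34 mm, 50 mm high; end board x -364 mm, 100 mm high; posts at x 0, y +-45 mm, 18 x 16 mm, 104 mm high
- tipped_bottle: Amber bottle, red cap, 0.2 to 0.4 kg, 166 mm tall: body 60 mm diameter to 112 mm, neck 26 mm at 134 mm, cap 32 mm from 138 mm up. Origin: centre of its foot; z towards the cap. It leans about 50 degrees from upright towards rack +x, foot edge on the lane floor 74 mm inside the rod, side on the rod. Pushed at the cap it pivots on that edge; under about 20 degrees it falls upright by itself
- rod_mid (a point): Middle of the axis of the brass rod across the mouth, 12 mm diameter, 66 mm above the bench; the cap of the tipped bottle sticks out past it
- cap_top (a point): Centre of the top face of the tipped bottle's red cap, 166 mm from the foot along the bottle; at the start about 33 mm outside the rod and 142 mm above the bench
- neighbour_a: Standing bottle deeper in the lane, green glass with black cap, same shape and size as the tipped one; origin: centre of its foot, z up. Either of the two neighbours may be the nearer; the nearer stands 18 to 40 mm from where the tipped bottle's foot lands
- neighbour_b: Standing bottle deeper in the lane, amber glass with white cap, same shape and size; origin: centre of its foot, z up
- gate (a joint): Red gate bar on an upright hinge at the mouth: 0 = shut (across the lane, along the rack's +y, in front of both posts), about 1.57 = open, pointing out of the mouth along the rack's +x; range 0 to 1.9 rad. Stiff hinge, stays where it is left, moves with about 1 N at its tip
- gate_hinge (a point): Axis of the gate's hinge at the bar's mid height, 90 mm above the bench; in the rack's frame x = +18.5, y = -48 mm
- gate_tip (a point): Free end of the gate bar, 104 mm from the hinge axis, at mid height. The bar is 12 mm thick and 20 mm high, 80 to 100 mm above the bench
- wax_tin: Bystander: round yellow tin, 76 mm diameter, 40 mm high; origin: centre of its underside
- mallet: Bystander: small hammer lying on the bench, about 200 mm long along its x, head at the +x end; origin: on the bench under its middle
Things that resemble listed ones, but are neither listed nor needed, are in the scene too. What is shaped like the tipped_bottle but purple is not meant.

How it is judged:
On the way, in this order (a step that is already met when the one before it is completed fails the run):
1. the red-capped bottle stands upright on the lane floor behind the rod (angle between tipped_bottle's own z axis and vertical below 0.08 rad and x of tipped_bottle in the frame of rack between -0.2 and -0.03 m and y of tipped_bottle in the frame of rack between -0.01 and 0.01 m and z of tipped_bottle in the frame of rack between 0.006 and 0.018 m), for 0.2 s.
2. the gate is shut (value of joint gate below 0.1 rad), for 0.2 s.
At the end, for the whole second after the job is handed in: Red-capped bottle upright (0.08 rad), still, on the lane floor between the rails, its centre 30 to 200 mm inside the rod; gate shut to 0.1 rad; both neighbours upright and within 20 mm, tin and hammer within 30 mm, of where they were (all of step 1 and value of joint gate below 0.1 rad and linear speed of tipped_bottle below 0.02 m/s and angle between each of neighbour_a, neighbour_b's own z axis and vertical below 0.08 rad and distance of each of neighbour_a, neighbour_b from where it was at the start of the episode below 0.02 m and distance of each of wax_tin, mallet from where it was at the start of the episode below 0.03 m); the robot touches nothing.
It fails at once if a standing neighbour is knocked: tipped more than 0.25 rad or shifted more than 20 mm (angle between any of neighbour_a, neighbour_b's own z axis and vertical above 0.25 rad or distance of any of neighbour_a, neighbour_b from where it was at the start of the episode above 0.02 m).
It fails at once if the tin or the hammer is shifted more than 30 mm (distance of any of wax_tin, mallet from where it was at the start of the episode above 0.03 m).
It also fails if it takes over 54 s, if anything falls off the work surface, if the arm or the gripper's body presses on something with over 40 N, if the wrist force passes 120 N, or if a joint passes its speed limit or range.

ROBOT

A 7-joint arm with a two-finger parallel gripper is mounted at the origin on the work surface. World frame = base frame: x ahead of the robot, y to its left, z up, the work surface at z = 0. Lengths are in m, angles in rad, forces in N, time in s.
With the tool pointing down it reaches from about 0.4 to 0.9 m from the base axis. Payload 5.5 kg.
Tool frame: the origin (TCP) lies on the centre line of the jaws, within the pads' length; the fingertips stand 25 mm ahead of it and the grasp point (between the pads) lies 6 mm ahead of it; z points along the fingers, y is the line along which they close (so a half turn about z gives the same grasp; the last joint's range is limited). The gripper opens to 85 mm and grips with 20 to 120 N. Pads are 22 mm wide; open, the fingers measure 114 mm over their backs; the gripper's body (76 mm by 85 mm) begins 54 mm behind the grasp point. The pads swing forward as they close: fully open they stand 13 mm farther back than shut.
Start: joints at [1.475, 0.501, -0.427, 1.55, 0.221, 1.138, -0.21], TCP at [0.228, -0.609, 0.225] pointing down, gripper open.
Joint ranges: [-2.88, 2.88], [-0.31, 2.03], [-1.54, 1.56], [0.2, 2.42], [-1.41, 4.55], [0.19, 2.02], [-2.57, 2.57]. Speed limits (rad/s): [2.57, 2.57, 3.14, 3.14, 3.14, 3.14, 3.14].

INTERFACE

Orientations are given as a unit quaternion [w, x, y, z].
In Python, from workcell import * gives the robot as it stands.
- The arm moves only by the tool move_arm, never from a script. Its argument "motion" is a list that holds one entry, the list of rows, each a list of 4 numbers: the shift along the tool's x, y, z in cm, then the turn about the tool's z in degrees. In form: [[[tx, ty, tz, twist], ...]]. A call has exactly 10 rows; each row is the pose to reach, as a shift and turn from the pose commanded when the call began, along the tool's axes at that moment; what a row does not reach only later rows make up. A row lasts 1/8 s, in which the tool goes at most 62.5 mm and 10.7 degrees, less where a joint would pass 70% of its speed; a pose out of reach is approached as far as the arm can. A call with a gripper value outside its range is refused whole. "gripper" is the opening, from 0 (shut) to 1 (fully open), set as the call begins (left out, the last holds). The fingers move at their own pace and stop on an object; the grip force is fixed at half the most. Time passes only in rows, so rows that repeat a pose let the fingers close, or fill a call up. It gives the time, the measured TCP pose, the force, the opening and the grip force at its end, in the units of the state.
- get_state(): the state, without advancing time (a new reading comes with each control period).
- grab_frame(name): name is "side" or "top"; returns the picture (384x512x3 uint8, red, green, blue); there is no depth.
- camera_params(name): a dict with "mtx" (3x3 intrinsics, pixels), "R" (3x3) and "t" (3): a world point X has camera coordinates R X + t. Camera axes: x right, y down, z forward; pixel columns grow to the right and rows downward; lengths in m; the calibration is good to about 2 mm. A picture is of the moment at which its call begins. camera_params takes no time and is no camera call.
- sign_off(): hands the job in; it is judged then, once.
Trained networks look in the newest picture that a camera, given by its name, has taken for a name from the list of things; names that differ only in an ending like _2 or _b are one class to them, and where a whole thing is asked for, a point or a joint stands for the part that bears it (a point fixed in the world has none). Each returns a list of dicts, best first, with "score" (0 to 1); they miss things now and then, are a little off and sometimes report something else, mostly with a low value. They report only what shows in the picture. A call takes as long as a camera call. They do not tell look-alikes from the thing itself.
- cut_out(query, camera): "pixels" (384x512 bool, what is visible of it) and "extent" ([left, top, width, height] in pixels, round what is visible of it).
- landmark_of(query, camera): "pixel" ([row, column] in pixels: a listed point, or the origin of a listed thing).
The state is a dict: "t": time; "joints": joint angles; "dq": joint speeds; "effort": joint torques, N m; "position": TCP position; "ee_rot": TCP orientation; "wrist_force": force on the tool from outside, world axes, zero at the start; "torque": the same for the moment, N m; "finger_gap": finger opening in m; "grasp_force": force on a finger pad.
Only numpy, scipy, OpenCV 4.12 (cv2) and the standard library are available. Lean on these libraries where they do the work, as an engineer would, in place of code of your own. Each camera call takes 0.05 s, during which the arm holds its last target. There are 200 camera calls.

## Working session

There is one attempt and no reset: what is moved stays moved. The work goes in short steps, Python scripts to look and compute and a tool call to move; the robot and the scene stay as the last step left them, time stands still between calls to the robot, and variables do not carry over. Pictures are saved under pics/ and viewed, at most 10 in all, crops included, and the job is handed in when it is done.

Besides the shell and the picture viewer there is one more tool, called after "Call:" as name(argument=value, ...), one argument or row to a line, values as JSON. move_arm: Moves the arm, as the interface text tells. Its arguments: {"type":"object","properties":{"motion":{"type":"array","items":{"type":"array","items":{"type":"array","items":{"type":"number"}}}},"gripper":{"type":"number"}},"required":["motion"]}

```bash
mkdir -p pics; ls; python3 - <<'E'
from workcell import *
import cv2,numpy as np
s=get_state();print({k:np.round(s[k],3) for k in ("t","position","ee_rot","joints","finger_gap")})
for c in ("side","top"):
    im=grab_frame(c);cv2.imwrite(f"pics/{c}0.png",im[:,:,::-1])
    p=camera_params(c);print(c,np.round(p["mtx"],1).tolist(),np.round(p["R"],3).tolist(),np.round(p["t"],3).tolist())
    for q in ("rod_mid","cap_top","gate_hinge","gate_tip","tipped_bottle","neighbour_a","neighbour_b","rack","wax_tin","mallet"):
        print(c,q,[(np.round(d["pixel"],1).tolist(),round(d["score"],2)) for d in landmark_of(q,c)[:4]])
E
```

```text
pics
{'t': np.float64(0.0), 'position': array([ 0.228, -0.608,  0.224]), 'ee_rot': array([-0.001,  0.984,  0.178, -0.   ]), 'joints': array([ 1.475,  0.502, -0.427,  1.551,  0.221,  1.138, -0.21 ]), 'finger_gap': np.float64(0.085)}
side [[390.5, 0.0, 254.9], [0.0, 390.5, 192.5], [0.0, 0.0, 1.0]] [[-0.869, -0.495, -0.007], [-0.265, 0.478, -0.837], [0.418, -0.725, -0.547]] [0.578, 0.18, 1.061]
side rod_mid [([182.3, 269.9], 0.74)]
side cap_top [([166.5, 267.6], 0.88), ([211.4, 334.8], 0.64), ([259.8, 276.8], 0.64), ([204.4, 267.2], 0.52)]
side gate_hinge [([180.2, 253.6], 0.53)]
side gate_tip [([195.4, 242.1], 0.57)]
side tipped_bottle [([221.8, 288.1], 0.84), ([182.5, 328.3], 0.67), ([181.7, 274.0], 0.53), ([236.6, 198.1], 0.4)]
side neighbour_a [([155.8, 286.0], 0.78), ([168.8, 279.6], 0.77)]
side neighbour_b [([155.8, 286.0], 0.78), ([168.8, 279.6], 0.77)]
side rack [([201.9, 268.3], 0.8)]
side wax_tin [([236.8, 196.8], 0.83), ([184.7, 268.6], 0.61)]
side mallet [([303.3, 216.1], 0.63)]
top [[349.4, 0.0, 254.7], [0.0, 349.4, 192.6], [0.0, 0.0, 1.0]] [[-0.002, -1.0, -0.017], [-0.988, 0.005, -0.151], [0.152, 0.017, -0.988]] [0.134, 0.61, 0.896]
top rod_mid [([197.6, 299.0], 0.84), ([166.2, 200.3], 0.62)]
top cap_top [([280.8, 311.7], 0.92), ([193.7, 288.7], 0.65), ([259.0, 199.3], 0.59)]
top gate_hinge [([176.3, 285.2], 0.51)]
top gate_tip [([187.7, 248.4], 0.72), ([186.7, 328.0], 0.6)]
top tipped_bottle [([185.6, 327.9], 0.78), ([247.7, 362.8], 0.78), ([243.3, 258.2], 0.75)]
top neighbour_a [([177.2, 364.0], 0.89), ([171.5, 391.1], 0.8)]
top neighbour_b [([177.2, 364.0], 0.89), ([171.5, 391.1], 0.8)]
top rack [([196.6, 298.3], 0.88)]
top wax_tin [([165.7, 197.1], 0.95)]
top mallet [([236.5, 138.0], 0.69), ([175.2, 366.8], 0.29)]
```

View pics/side0.png

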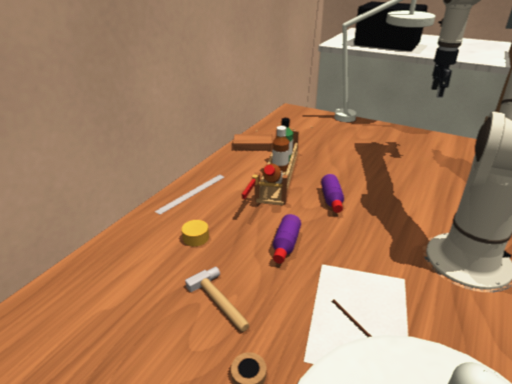

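View pics/top0.png

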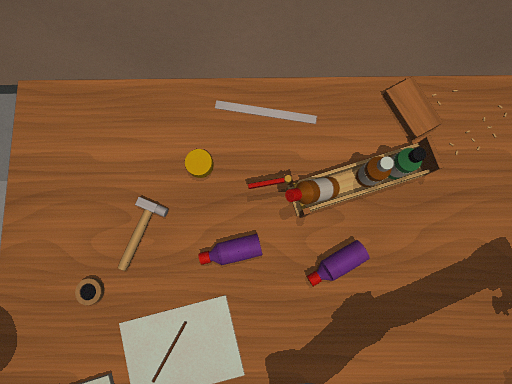

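The red-capped bottle lies over the rod at about (row 194, col 294) in the top view. The rack's mouth points left, the open gate is at about (182, 265), and the standing bottles are at about (165, 385) and (157, 415). The purple bottles are decoys. Next I fit the rack pose.

```bash
cat > h.py <<'E'
from workcell import *
import numpy as np, cv2
from scipy.optimize import least_squares
from scipy.spatial.transform import Rotation as Rt
def proj(c,X):
    p=camera_params(c);x=(np.array(p["R"])@np.array(X).T).T+p["t"];x=x@np.array(p["mtx"]).T
    return x[...,:2]/x[...,2:]   # col,row
def r2w(r,P):
    c,s=np.cos(r[2]),np.sin(r[2]);P=np.atleast_2d(P)
    return np.c_[r[0]+c*P[:,0]-s*P[:,1],r[1]+s*P[:,0]+c*P[:,1],P[:,2]]
def tri(pix):  # {cam:(row,col)}
    f=lambda X:np.concatenate([proj(c,X)-np.array(v)[::-1] for c,v in pix.items()])
    s=least_squares(f,[.4,-.3,.1]);return s.x,s.fun
def toolmove(d):  # world shift -> tool cm
    q=get_state()["ee_rot"];return Rt.from_quat([q[1],q[2],q[3],q[0]]).inv().apply(d)*100
E
python3 - <<'E'
from h import *
pts=[("side",(182.3,269.9),(0,0,.066)),("side",(166.5,267.6),(.034,0,.142)),("side",(180.2,253.6),(.0185,-.048,.09)),("side",(201.9,268.3),(0,0,0)),
("top",(197.6,299.),(0,0,.066)),("top",(193.7,288.7),(.034,0,.142)),("top",(176.3,285.2),(.0185,-.048,.09)),("top",(196.6,298.3),(0,0,0))]
nb=[("side",(168.8,279.6),0),("side",(155.8,286.),1),("top",(177.2,364),0),("top",(171.5,391.1),1)]
def f(v):
    r=v[:3];o=[proj(c,r2w(r,P)[0])-np.array(p)[::-1] for c,p,P in pts]
    o+=[proj(c,r2w(r,(v[3+i],0,.012))[0])-np.array(p)[::-1] for c,p,i in nb]
    return np.concatenate(o)
s=least_squares(f,[.5,-.2,1.7,-.2,-.28],loss="soft_l1",f_scale=1.5)
print(np.round(s.x,4),np.degrees(s.x[2]));print(np.round(f(s.x).reshape(-1,2),1).tolist())
r=s.x[:3];np.save("rack.npy",r)
for n,P in dict(rod=(0,0,.066),cap=(.034,0,.142),hinge=(.0185,-.048,.09),tip=(.1225,-.048,.09),foot=(-.104,0,.012),end=(-.364,0,.1)).items():
    w=r2w(r,P)[0];print(n,np.round(w,3),[np.round(proj(c,w)) .tolist()for c in("side","top")])
for c in ("side","top"):
    im=cv2.imread(f"pics/{c}0.png")
    box=[(x,y,z) for x in(0,-.364) for y in(-.034,.034) for z in(.012,.05)]+[(0,-.045,.104),(0,.045,.104),(0,0,.066),(.034,0,.142),(.0185,-.048,.09),(.1225,-.048,.09),(.0185,-.048,0)]+[(s.x[i],0,.178) for i in(3,4)]
    x0,y0=(220,100) if c=="side" else (240,130)
    im=cv2.resize(im[y0:y0+110,x0:x0+210 if c=="top" else x0+100],None,fx=3.8,fy=3.8,interpolation=cv2.INTER_CUBIC)
    for w in r2w(r,box):
        p=(proj(c,w)-[x0,y0]+.5)*3.8;cv2.circle(im,tuple(int(a) for a in p),3,(255,255,0),1)
    cv2.imwrite(f"pics/{c}0z.png",im)
a,b=cv2.imread("pics/side0z.png"),cv2.imread("pics/top0z.png");
cv2.imwrite("pics/z.png",cv2.resize(np.hstack([a,b]),None,fx=.67,fy=.67,interpolation=cv2.INTER_AREA))
E
```

```text
[ 0.6022  0.0146  1.8414 -0.197  -0.2774] 105.5043496438352
[[-0.5, 1.5], [-0.3, 2.0], [-0.1, -1.6], [0.8, -1.3], [-0.2, -3.3], [0.0, -0.2], [2.4, 0.9], [-2.0, 1.1], [0.9, 0.2], [-1.5, 3.2], [0.2, 1.0], [0.4, -1.0]]
rod [0.602 0.015 0.066] [[269.0, 184.0], [299.0, 194.0]]
cap [0.593 0.047 0.142] [[267.0, 168.0], [289.0, 193.0]]
hinge [0.644 0.045 0.09 ] [[254.0, 179.0], [288.0, 177.0]]
tip [0.616 0.145 0.09 ] [[245.0, 196.0], [249.0, 188.0]]
foot [ 0.63  -0.086  0.012] [[275.0, 182.0], [332.0, 187.0]]
end [ 0.7   -0.336  0.1  ] [[289.0, 129.0], [436.0, 154.0]]
```

View pics/z.png

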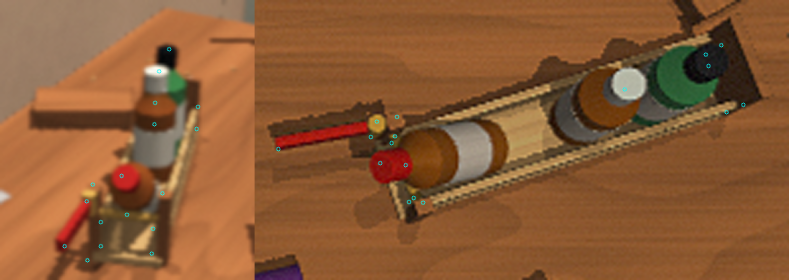

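The overlay agrees to a few pixels. I'll refine it using cap colour centroids, then plan the first move.

```bash
python3 - <<'E'
from h import *
r0=np.load("rack.npy")
obs=[]
def blob(c,m,near):
    n,l,st,ce=cv2.connectedComponentsWithStats(m.astype(np.uint8));i=1+np.argmin(np.linalg.norm(ce[1:]-near,axis=1)+1e3*(st[1:,4]<8));return ce[i],st[i]
for c in("side","top"):
    im=cv2.imread(f"pics/{c}0.png").astype(int);b,g,r=im[...,0],im[...,1],im[...,2]
    red=(r>110)&(g<45)&(b<45);wh=(im.min(2)>150);bk=(im.max(2)<45)
    for k,m,P in(("red",red,(.023,0,.133)),("wh",wh,(-.197,0,.166)),("bk",bk,(-.2774,0,.166)),("gate",red,(.07,-.048,.09))):
        e=proj(c,r2w(r0,P)[0]);ce,st=blob(c,m,e);print(c,k,np.round(ce,1),st[:5],"pred",np.round(e,1));obs.append((c,k,ce))
def f(v):
    P={"red":(.023,0,.133),"wh":(v[3],0,.166),"bk":(v[4],0,.166)}
    return np.concatenate([proj(c,r2w(v[:3],P[k])[0])-ce for c,k,ce in obs if k in P])
s=least_squares(f,[*r0,-.197,-.277],loss="soft_l1",f_scale=1)
print(np.round(s.x,4),np.degrees(s.x[2]),np.round(s.fun.reshape(-1,2),1).tolist())
r=s.x[:3];np.save("rack2.npy",r)
for n,P in dict(rod=(0,0,.066),cap=(.034,0,.142),hinge=(.0185,-.048,.09),tip=(.1225,-.048,.09)).items():
    print(n,np.round(r2w(r,P)[0],3),proj("top",r2w(r,P)[0]).round(1))
q=get_state()["ee_rot"];R=Rt.from_quat([q[1],q[2],q[3],q[0]]).as_matrix();print(R.round(3), "tool y yaw",np.degrees(np.arctan2(R[1,1],R[0,1])))
E
```

```text
side red [268.9 169.9] [264 165  11  10  77] pred [268.  169.3]
side wh [281.1 127.5] [277 126   9   4  31] pred [281.8 130.8]
side bk [285.2 121.9] [282 119   7   8  44] pred [285.9 122. ]
side gate [248.6 187.9] [242 180  13  15  52] pred [249.4 186.9]
top red [293.1 194.6] [285 189  17  13 175] pred [292.8 192.8]
top wh [386.5 162.5] [381 157  12  12 123] pred [383.2 165.7]
top bk [417.1 154.5] [408 146  20  17 212] pred [415.5 156.7]
top gate [265.8 182.4] [248 178  37  10 149] pred [268.5 182.5]
[ 0.5991  0.0147  1.8702 -0.2086 -0.2838] 107.1558526603038 [[0.2, -0.4], [0.4, 2.1], [-0.5, -0.6], [-0.3, -0.4], [0.4, 0.8], [-0.2, -0.4]]
rod [0.599 0.015 0.066] [298.8 195.4]
cap [0.589 0.047 0.142] [288.8 195.1]
hinge [0.64  0.047 0.09 ] [287.1 178.7]
tip [0.609 0.146 0.09 ] [248.8 190.6]
[[ 0.936  0.351  0.   ]
 [ 0.351 -0.936  0.   ]
 [ 0.     0.    -1.   ]] tool y yaw -69.44383465085774
```

Call:
move_arm(
  motion=[
    [[2, -1.6, -4, 1], [6, -5, -8, 2], [11, -9, -8, 3], [16, -13, -8, 4], [21, -17, -8, 4], [26, -21, -8, 4], [31, -25, -8, 4], [36, -29, -8, 4], [41, -33, -8, 4], [45, -36.5, -8, 4]],
  ],
  gripper=1,
)

```text
t: 2.35
position: [0.5203, -0.1109, 0.305]
ee_rot: [0.0, 0.99, 0.144, 0.0]
wrist_force: [0.1, -0.5, 1.0]
finger_gap: 0.0856
grasp_force: 0.0
```

Call:
move_arm(
  motion=[
    [[3, -3, 0, 0], [6.5, -6, 0, 0], [9.5, -9, 1, 0], [11.2, -10.6, 3, 0], [11.2, -10.6, 5.5, 0], [11.2, -10.6, 8, 0], [11.2, -10.6, 10.5, 0], [11.2, -10.6, 12.5, 0], [11.2, -10.6, 12.5, 0], [11.2, -10.6, 12.5, 0]],
  ],
)

```text
t: 3.6
position: [0.5972, 0.0212, 0.1805]
ee_rot: [0.0, 0.99, 0.144, 0.001]
wrist_force: [-0.5, 0.4, 0.8]
finger_gap: 0.0851
grasp_force: 0.0
```

```bash
python3 - <<'E'
from h import *
r=np.load("rack2.npy");r[0]=.600;r[2]=np.radians(106.5);np.save("rack.npy",r)
s=get_state();print(np.round(s["position"],4),np.round(s["ee_rot"],3),np.round(s["wrist_force"],1))
P=s["position"];c,sn=np.cos(r[2]),np.sin(r[2]);d=P[:2]-r[:2];print("rack xy",c*d[0]+sn*d[1],-sn*d[0]+c*d[1])
o=[]
for cam,(x0,y0,w,h) in(("side",(210,100,110,120)),("top",(240,130,150,120))):
    im=grab_frame(cam)[:,:,::-1].copy();im=cv2.resize(im[y0:y0+h,x0:x0+w],None,fx=3,fy=3,interpolation=cv2.INTER_CUBIC)
    for z,col in((.0,(255,255,0)),(-.012,(0,255,255)),(-.025,(0,255,0))):
        for a in(-.0425,.0425):
            X=[P[0]+a*c,P[1]+a*sn,P[2]+z];p=(proj(cam,X)-[x0,y0]+.5)*3;cv2.circle(im,tuple(int(k) for k in p),3,col,1)
    o.append(im)
cv2.imwrite("pics/a1.png",np.hstack(o))
E
```

```text
[0.5972 0.0212 0.1805] [0.    0.99  0.144 0.001] [-0.5  0.4  0.8]
rack xy 0.006999266730839494 0.0008496201751597716
```

View pics/a1.png

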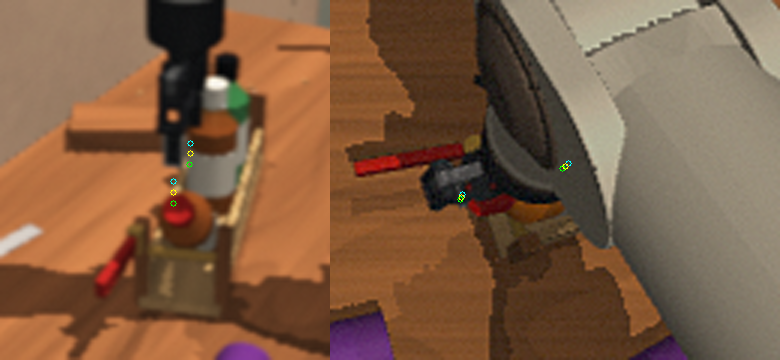

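```bash
python3 - <<'E'
from h import *
im=grab_frame("side")[:,:,::-1][130:190,235:305]
cv2.imwrite("pics/a2.png",cv2.resize(im,None,fx=8,fy=8,interpolation=cv2.INTER_NEAREST))
E
```

```text
(no output)
```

View pics/a2.png

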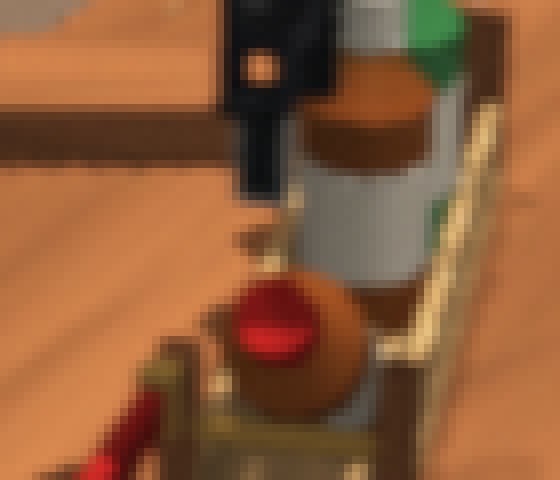

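```bash
python3 - <<'E'
from h import *
r=np.load("rack.npy")
for x in(.05,.057,.0645):
  for z in(.145,.16,.17,.18,.19): print(x,z,proj("side",r2w(r,(x,0,z))[0]).round(1))
print(proj("side",r2w(r,(.034,0,.142))[0]),proj("side",r2w(r,(.023,0,.133))[0]))
E
```

```text
0.05 0.145 [267.  170.4]
0.05 0.16 [267.1 166. ]
0.05 0.17 [267.1 163.1]
0.05 0.18 [267.2 160.2]
0.05 0.19 [267.2 157.2]
0.057 0.145 [266.6 171.5]
0.057 0.16 [266.6 167.2]
0.057 0.17 [266.7 164.2]
0.057 0.18 [266.7 161.3]
0.057 0.19 [266.7 158.3]
0.0645 0.145 [266.1 172.7]
0.0645 0.16 [266.1 168.4]
0.0645 0.17 [266.1 165.4]
0.0645 0.18 [266.2 162.5]
0.0645 0.19 [266.2 159.5]
[268.09753928 168.67597892] [268.77716244 169.48621898]
```

```bash
python3 - <<'E'
from h import *
P=np.array([.228,-.608,.224])
for a in(-.05,0,.05):
  for dz in(.02,0,-.012,-.025): print(a,dz,proj("side",P+[a*.351,-a*.936,dz]).round(1))
o=[]
im=cv2.imread("pics/side0.png")[50:115,410:480]
o.append(cv2.resize(im,None,fx=6,fy=6,interpolation=cv2.INTER_NEAREST))
im=grab_frame("top")[:,:,::-1][160:225,255:325];o.append(cv2.resize(im,None,fx=6,fy=6,interpolation=cv2.INTER_NEAREST)[:390])
cv2.imwrite("pics/a3.png",np.hstack([o[0],o[1]])[:, :800])
r=np.load("rack.npy")
for x in(.05,.0645):
  for z in(.155,.18,.2): print(x,z,proj("top",r2w(r,(x,0,z))[0]).round(1))
E
```

```text
-0.05 0.02 [439.1  96.9]
-0.05 0 [437.7 102.2]
-0.05 -0.012 [436.9 105.3]
-0.05 -0.025 [436.  108.7]
0 0.02 [436.   92.4]
0 0 [434.7  97.5]
0 -0.012 [433.9 100.6]
0 -0.025 [433.1 103.9]
0.05 0.02 [433.1  88.1]
0.05 0 [431.8  93.2]
0.05 -0.012 [431.1  96.2]
0.05 -0.025 [430.3  99.4]
0.05 0.155 [282.8 195.7]
0.05 0.18 [283.4 194.2]
0.05 0.2 [284.  192.9]
0.0645 0.155 [277.  197.5]
0.0645 0.18 [277.4 196. ]
0.0645 0.2 [277.9 194.7]
```

View pics/a3.png

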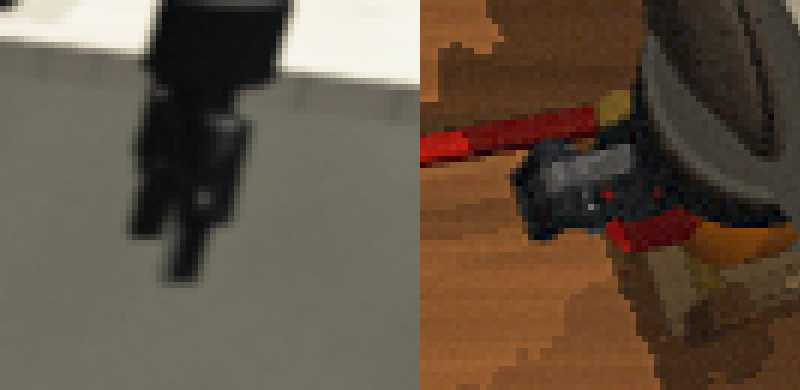

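The side camera shows the open fingertips about 20 mm higher than the TCP figures suggest. I'll check by touch: lower a little and nudge the cap gently.

Call:
move_arm(
  motion=[
    [[0, 0, 0.8, 0], [0, 0, 1.6, 0], [0, 0, 2.5, 0], [0, 0, 2.5, 0], [0, 0.4, 2.5, 0], [0, 0.8, 2.5, 0], [0, 1.2, 2.5, 0], [0, 1.6, 2.5, 0], [0, 1.6, 2.5, 0], [0, 1.6, 2.5, 0]],
  ],
)

```text
t: 5.05
position: [0.6011, 0.0058, 0.1547]
ee_rot: [-0.0, 0.99, 0.144, 0.0]
wrist_force: [-0.2, 0.8, 0.4]
finger_gap: 0.0854
grasp_force: 0.0
```

```bash
python3 - <<'E'
from h import *
s=get_state();P=np.array(s["position"]);print(P.round(4),np.round(s["wrist_force"],2))
o=[]
for cam,(x0,y0,w,h) in(("side",(235,125,70,65)),("top",(255,160,70,65))):
    im=grab_frame(cam)[:,:,::-1];o.append(cv2.resize(im[y0:y0+h,x0:x0+w],None,fx=5.7,fy=5.7,interpolation=cv2.INTER_NEAREST))
cv2.imwrite("pics/a4.png",np.hstack(o))
E
```

```text
[0.6011 0.0058 0.1547] [-0.18  0.77  0.4 ]
```

View pics/a4.png

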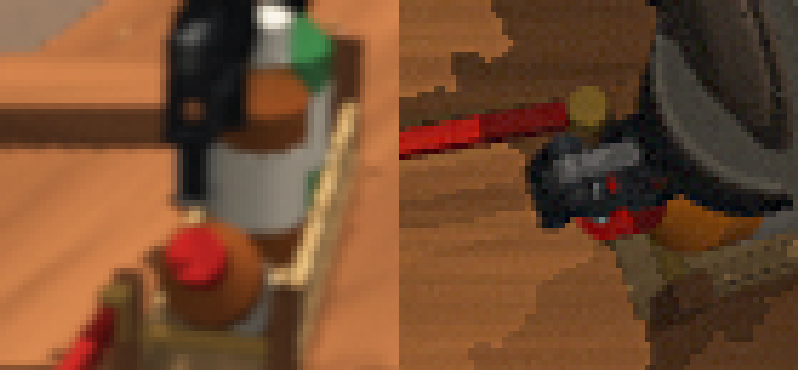

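No contact yet. The pictures put the open tips at about TCP + 17 mm. I'll back out, go lower and nudge again.

Call:
move_arm(
  motion=[
    [[0, -0.8, 0, 0], [0, -1.6, 0, 0], [0, -1.6, 0.6, 0], [0, -1.6, 1.2, 0], [0, -1.6, 1.8, 0], [0, -1.6, 2.4, 0], [0, -1.6, 2.8, 0], [0, -1.6, 2.8, 0], [0, -1.6, 2.8, 0], [0, -1.6, 2.8, 0]],
  ],
)

```text
t: 6.4
position: [0.5968, 0.0211, 0.1269]
ee_rot: [0.0, 0.99, 0.144, 0.0]
wrist_force: [0.3, -0.4, -0.2]
finger_gap: 0.0854
grasp_force: 0.0
```

Call:
move_arm(
  motion=[
    [[0, 0, 0.5, 0], [0, 0, 1, 0], [0, 0.5, 1, 0], [0, 0.9, 1, 0], [0, 1.3, 0.9, 0], [0, 1.7, 0.7, 0], [0, 2.1, 0.4, 0], [0, 2.5, 0.2, 0], [0, 2.8, 0, 0], [0, 2.8, 0, 0]],
  ],
)

```text
t: 7.65
position: [0.605, -0.0052, 0.1273]
ee_rot: [-0.0, 0.99, 0.144, 0.001]
wrist_force: [-1.9, 2.2, 2.5]
finger_gap: 0.0855
grasp_force: 2.4
```

```bash
python3 - <<'E'
from h import *
s=get_state();P=np.array(s["position"]);print(P.round(4),np.round(s["wrist_force"],2))
o=[]
for cam,(x0,y0,w,h) in(("side",(235,125,70,65)),("top",(255,160,70,65))):
    im=grab_frame(cam)[:,:,::-1];o.append(cv2.resize(im[y0:y0+h,x0:x0+w],None,fx=5.7,fy=5.7,interpolation=cv2.INTER_NEAREST))
cv2.imwrite("pics/a5.png",np.hstack(o))
E
```

```text
[ 0.605  -0.0052  0.1273] [-1.88  2.2   2.47]
```

View pics/a5.png

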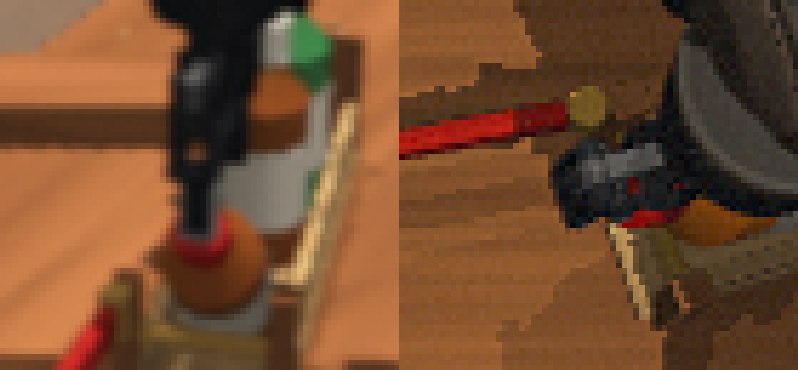

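The finger now lies on the cap and the bottle has begun to tilt back. I'll push on and raise the tool.

Call:
move_arm(
  motion=[
    [[-0.1, 0.2, -0.1, 0], [-0.1, 0.4, -0.2, 0], [-0.2, 0.6, -0.4, 0], [-0.2, 0.8, -0.5, 0], [-0.3, 1.0, -0.6, 0], [-0.3, 1.0, -0.6, 0], [-0.3, 1.0, -0.6, 0], [-0.3, 1.0, -0.6, 0], [-0.3, 1.0, -0.6, 0], [-0.3, 1.0, -0.6, 0]],
  ],
)

```text
t: 9.0
position: [0.6048, -0.0154, 0.1332]
ee_rot: [-0.0, 0.99, 0.144, 0.0]
wrist_force: [-1.2, 4.8, 6.0]
finger_gap: 0.0855
grasp_force: 4.0
```

Call:
move_arm(
  motion=[
    [[0, 0, -0.3, 0], [0, 0, -0.6, 0], [0, 0, -0.9, 0], [0, 0, -1.0, 0], [0, 0, -1.0, 0], [0, 0, -1.0, 0], [0, 0, -1.0, 0], [0, 0, -1.0, 0], [0, 0, -1.0, 0], [0, 0, -1.0, 0]],
  ],
  gripper=0.6,
)

```text
t: 10.25
position: [0.6045, -0.0162, 0.1426]
ee_rot: [-0.0, 0.99, 0.144, -0.0]
wrist_force: [-0.3, 1.1, -0.2]
finger_gap: 0.0511
grasp_force: 0.2
```

```bash
python3 - <<'E'
from h import *
s=get_state();P=np.array(s["position"]);print(P.round(4),np.round(s["wrist_force"],2),s["finger_gap"],s["grasp_force"])
r=np.load("rack.npy");c,sn=np.cos(r[2]),np.sin(r[2]);d=P[:2]-r[:2];print("rack xy",c*d[0]+sn*d[1],-sn*d[0]+c*d[1])
o=[]
for cam,(x0,y0,w,h) in(("side",(235,120,70,65)),("top",(265,155,70,65))):
    im=grab_frame(cam)[:,:,::-1];o.append(cv2.resize(im[y0:y0+h,x0:x0+w],None,fx=5.7,fy=5.7,interpolation=cv2.INTER_NEAREST))
cv2.imwrite("pics/a6.png",np.hstack(o))
E
```

```text
[ 0.6045 -0.0162  0.1426] [-0.32  1.08 -0.18] 0.05114446283819039 0.22725069749867544
rack xy -0.0309367532466545 0.004445433909971634
```

View pics/a6.png

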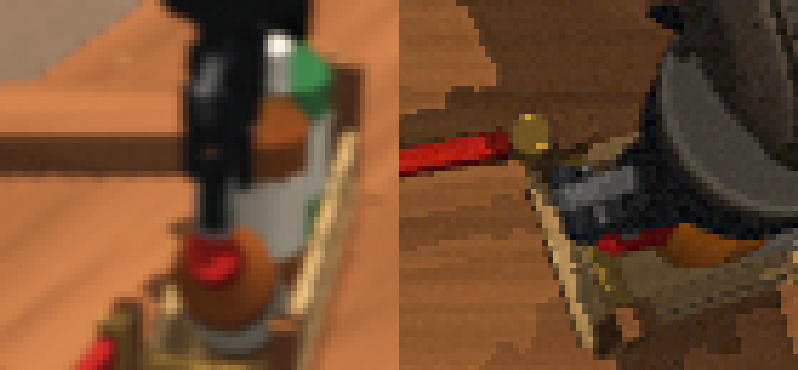

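```bash
python3 - <<'E'
from h import *
r=np.load("rack.npy")
for th in(50,45,40,35,30,25):
    t=np.radians(th);x=-.074-.03*np.cos(t)+.166*np.sin(t);z=.012+.03*np.sin(t)+.166*np.cos(t)
    print(th,round(x,3),round(z,3),proj("side",r2w(r,(x,0,z))[0]).round(1),proj("top",r2w(r,(x,0,z))[0]).round(1))
for x,z in((-.005,.14),(-.005,.15),(-.005,.16),(.008,.15)): print(x,z,proj("side",r2w(r,(x,.004,z))[0]).round(1))
print(landmark_of("cap_top","side")[:2],landmark_of("cap_top","top")[:2])
im=grab_frame("side").astype(int);m=(im[...,0]>110)&(im[...,1]<60)&(im[...,2]<60);ys,xs=np.nonzero(m[150:180,262:285]);print(xs.mean()+262,ys.mean()+150,len(xs),ys.min()+150,ys.max()+150)
E
```

```text
50 0.034 0.142 [268.1 168.7] [288.8 194.6]
45 0.022 0.151 [268.9 164.4] [293.8 192.7]
40 0.01 0.158 [269.7 160.2] [299.1 190.7]
35 -0.003 0.165 [270.6 156.4] [304.7 188.6]
30 -0.017 0.171 [271.5 152.8] [310.5 186.6]
25 -0.031 0.175 [272.4 149.5] [316.5 184.6]
-0.005 0.14 [271.8 163.4]
-0.005 0.15 [271.9 160.6]
-0.005 0.16 [271.9 157.7]
0.008 0.15 [271.1 162.5]
[{'pixel': [210.5, 338.2], 'score': 0.95}, {'pixel': [257.8, 277.5], 'score': 0.85}] [{'pixel': [258.2, 198.9], 'score': 0.82}, {'pixel': [190.3, 303.0], 'score': 0.71}]
272.453125 165.484375 64 161 170
```

The tip bore on the cap's end face and pushed the bottle along its axis, so the foot seems to have slid inwards. I'll retract and measure its pose.

Call:
move_arm(
  motion=[
    [[0, -0.3, -2, 0], [0, -0.3, -6, 0], [0, -0.3, -11, 0], [-4, 0, -15, 0], [-9, 2, -15, 0], [-14, 4, -15, 0], [-18, 6, -15, 0], [-20, 8, -15, 0], [-20, 8, -15, 0], [-20, 8, -15, 0]],
  ],
)

```text
t: 11.75
position: [0.4364, -0.149, 0.2936]
ee_rot: [0.0, 0.99, 0.144, 0.001]
wrist_force: [1.1, -0.1, -1.0]
finger_gap: 0.0511
grasp_force: 0.0
```

```bash
cat > fit.py <<'E'
from h import *
from scipy.spatial import ConvexHull
r=np.load("rack.npy")
def bottle(p,y,th,yaw=0):
    # red cap surface points, rack frame; p pivot-edge x
    a=np.linspace(0,2*np.pi,32);pts=np.array([(.016*np.cos(k),.016*np.sin(k),h) for k in a for h in(.138,.166)])
    c,s=np.cos(th),np.sin(th);X=(pts[:,0]-.03)*c+pts[:,2]*s;Z=.012-(pts[:,0]-.03)*s+pts[:,2]*c
    cy,sy=np.cos(yaw),np.sin(yaw);return np.c_[p+cy*X-sy*pts[:,1],y+sy*X+cy*pts[:,1],Z]
def mask(c,pts):
    q=proj(c,r2w(r,pts));m=np.zeros((384*4,512*4),np.uint8);cv2.fillConvexPoly(m,cv2.convexHull(np.int32((q+.5)*4)),1)
    return cv2.resize(m.astype(np.float32),(512,384),interpolation=cv2.INTER_AREA)
def redness(im):
    im=im.astype(float);return ((im[...,0]>70)&(im[...,1]<.35*im[...,0])&(im[...,2]<.35*im[...,0])).astype(np.float32)
def stats(m):
    ys,xs=np.nonzero(m>.5);return None if len(xs)<4 else np.array([xs.mean(),ys.mean(),xs.std(),ys.std(),np.cov(xs,ys)[0,1]/10])
E
python3 - <<'E'
from fit import *
s=get_state();print(np.round(s["position"],3))
im={c:grab_frame(c) for c in("side","top")}
for c in im: cv2.imwrite(f"pics/b_{c}.png",im[c][:,:,::-1])
old={c:cv2.imread(f"pics/{c}0.png")[:,:,::-1] for c in im}
for name,ims in(("old",old),("new",im)):
    ob={}
    for c in ims:
        m=redness(ims[c]);n,l,st,ce=cv2.connectedComponentsWithStats(m.astype(np.uint8))
        e=np.array([269,168]) if c=="side" else np.array([297,193])
        i=1+np.argmin(np.linalg.norm(ce[1:]-e,axis=1)+1e3*(st[1:,4]<20));ob[c]=stats(l==i);print(name,c,st[i],ob[c].round(2))
    def f(v):
        return np.concatenate([(proj(c,r2w(r,bottle(*v[:3]))).mean(0)-ob[c][:2]) for c in ob]+[[(v[1])/.004]])
    s=least_squares(f,[-.08,0,.9],x_scale=[.01,.005,.1]);print(name,s.x.round(3),np.degrees(s.x[2]),s.fun.round(2))
    for q in("tipped_bottle","cap_top","neighbour_a"):
        for c in ims: 
            if name=="new":print(q,c,[(np.round(d["pixel"],1).tolist(),round(d["score"],2)) for d in landmark_of(q,c)[:4]])
E
```

```text
[ 0.436 -0.149  0.294]
old side [264 165  11  11  98] [2.6909e+02 1.7004e+02 2.8000e+00 2.7900e+00 4.0000e-02]
old top [285 188  17  14 186] [ 2.9312e+02  1.9451e+02  4.3900e+00  3.4100e+00 -1.5000e-01]
old [-0.077  0.001  0.89 ] 50.97539998622605 [ 0.05  0.04 -0.05 -0.2   0.26]
new side [266 168  12  11  96] [2.7126e+02 1.7318e+02 2.8100e+00 2.7200e+00 3.0000e-02]
new top [289 190  16  14 178] [ 2.9662e+02  1.9663e+02  4.2700e+00  3.3900e+00 -1.9000e-01]
new [-0.103  0.006  1.04 ] 59.567077700902544 [-0.21  0.12 -0.13 -0.7   1.38]
tipped_bottle side [([222.8, 291.6], 0.97), ([183.4, 327.6], 0.89), ([176.0, 276.3], 0.8), ([182.4, 268.3], 0.23)]
tipped_bottle top [([248.8, 361.8], 0.86), ([184.7, 339.2], 0.8), ([245.5, 260.1], 0.65)]
cap_top side [([258.7, 280.9], 0.85), ([210.8, 337.5], 0.81), ([171.6, 269.3], 0.64)]
cap_top top [([258.4, 199.3], 0.94), ([198.5, 295.2], 0.82), ([280.7, 309.5], 0.81)]
neighbour_a side [([169.8, 279.6], 0.83), ([157.7, 287.1], 0.62)]
neighbour_a top [([170.4, 393.1], 0.74), ([173.9, 365.5], 0.59)]
```

The fit to the cap gives the pivot edge at x ≈ -100 mm and a tilt of about 59°. That still leaves room to stand the bottle up. Next I push on the cap's lower rim with closed fingers, rising along its arc so friction lifts it.

Call:
move_arm(
  motion=[
    [[4, -3.8, 0, 0], [8, -7.6, 0, 0], [12, -11.4, 0, 0], [16, -15.1, 0, 0], [19.7, -18.6, 2, 0], [19.7, -18.6, 7, 0], [19.7, -18.6, 12, 0], [19.7, -18.6, 15.5, 0], [19.7, -18.6, 15.5, 0], [19.7, -18.6, 15.5, 0]],
  ],
  gripper=0,
)

```text
t: 13.4
position: [0.5724, 0.0851, 0.1389]
ee_rot: [-0.0, 0.99, 0.144, 0.001]
wrist_force: [-0.3, -0.4, 1.2]
finger_gap: -0.0003
grasp_force: 0.0
```

```bash
python3 - <<'E'
from h import *
r=np.load("rack.npy");s=get_state();P=np.array(s["position"]);d=P[:2]-r[:2];c,sn=np.cos(r[2]),np.sin(r[2])
print(P.round(4),"rack",(c*d[0]+sn*d[1]).round(4),(-sn*d[0]+c*d[1]).round(4),s["finger_gap"])
im=grab_frame("side");top=grab_frame("top");g=im.max(2)
e=proj("side",P);print("tcp px",e.round(1))
x0=int(e[0])-14
for y in range(int(e[1])-26,int(e[1])+14): print(y,"".join("#" if v<60 else "." for v in g[y,x0:x0+29]))
for z in(.02,.01,.004,0,-.01,-.025): print(z,proj("side",P+[0,0,z]).round(1),proj("side",P+[c*.0145,sn*.0145,z]).round(1))
o=[cv2.resize(a[b:b+75,l:l+80,::-1],None,fx=5,fy=5,interpolation=cv2.INTER_NEAREST) for a,b,l in((im,125,225),(top,150,250))]
cv2.imwrite("pics/c.png",np.hstack(o))
E
```

```text
[0.5724 0.0851 0.1389] rack 0.0753 0.0065 -0.00027644514672214946
tcp px [267.4 176.5]
150 .........##...#########......
151 .........##...########.......
152 .........#....########.......
153 ..............########.......
154 ..............########.......
155 .........#....########.......
156 ........#.....########.......
157 ........#....########........
158 ........#############........
159 ........############.........
160 ........############.........
161 .........###########.........
162 .........###########.........
163 .........###########.........
164 ..........#########..........
165 ...........########..........
166 ............######...........
167 ............######...........
168 ............#####............
169 ............#####............
170 ............#####............
171 ............#####............
172 ............#####............
173 ............#####............
174 .............####............
175 .............####............
176 .............................
177 .............................
178 .............................
179 .............................
180 .............................
181 .............................
182 .............................
183 .............................
184 .............................
185 .............................
186 .............................
187 .............................
188 .............................
189 .............................
0.02 [267.5 170.7] [266.5 173.1]
0.01 [267.5 173.6] [266.5 176.1]
0.004 [267.4 175.4] [266.5 177.8]
0 [267.4 176.5] [266.4 179. ]
-0.01 [267.4 179.4] [266.4 181.9]
-0.025 [267.4 183.7] [266.4 186.2]
```

Call:
move_arm(
  motion=[
    [[0, 0, 2, 0], [0, 0, 4, 0], [0, 0, 5.4, 0], [0, 0.8, 5.4, 0], [0, 1.6, 5.4, 0], [0, 2.2, 5.4, 0], [0, 2.4, 5.4, 0], [0, 2.6, 5.4, 0], [0, 2.6, 5.4, 0], [0, 2.6, 5.4, 0]],
  ],
)

```text
t: 14.75
position: [0.5788, 0.0599, 0.0837]
ee_rot: [-0.0, 0.99, 0.144, 0.0]
wrist_force: [0.2, 0.1, -0.1]
finger_gap: -0.0001
grasp_force: 0.0
```

Call:
move_arm(
  motion=[
    [[0, 0.1, 0, 0], [0, 0.2, 0, 0], [0, 0.3, 0, 0], [0, 0.4, 0, 0], [0, 0.5, 0, 0], [0, 0.5, 0, 0], [0, 0.5, 0, 0], [0, 0.5, 0, 0], [0, 0.5, 0, 0], [0, 0.5, 0, 0]],
  ],
)

```text
t: 16.0
position: [0.5803, 0.0548, 0.0836]
ee_rot: [0.0, 0.99, 0.144, 0.0]
wrist_force: [-0.0, 1.9, 1.1]
finger_gap: 0.0002
grasp_force: 0.0
```

Call:
move_arm(
  motion=[
    [[0, 0.45, -0.7, 0], [0, 0.9, -1.3, 0], [0, 1.4, -1.9, 0], [0, 1.9, -2.5, 0], [0, 2.45, -3.1, 0], [0, 3.0, -3.6, 0], [0, 3.6, -4.2, 0], [0, 4.15, -4.65, 0], [0, 4.15, -4.65, 0], [0, 4.15, -4.65, 0]],
  ],
)

```text
t: 17.25
position: [0.5919, 0.0152, 0.13]
ee_rot: [-0.0, 0.99, 0.144, -0.0]
wrist_force: [0.7, 0.6, 0.6]
finger_gap: 0.0001
grasp_force: 0.1
```

```bash
cat > est.py <<'E'
from fit import *
s=get_state();P=np.array(s["position"]);d=P[:2]-r[:2];c_,sn=np.cos(r[2]),np.sin(r[2])
print(P.round(4),np.round(s["wrist_force"],1),"rack",(c_*d[0]+sn*d[1]).round(4),(-sn*d[0]+c_*d[1]).round(4))
for c in("side","top"):
    im=grab_frame(c);cv2.imwrite(f"pics/e_{c}.png",im[:,:,::-1]);m=redness(im)
    n,l,st,ce=cv2.connectedComponentsWithStats(m.astype(np.uint8))
    print(c,[(ce[i].round(1).tolist(),st[i].tolist()) for i in range(1,n) if st[i,4]>5 and 120<ce[i][1]<205 and 240<ce[i][0]<345])
    for q in("cap_top","tipped_bottle","neighbour_a"): print(q,[(np.round(d["pixel"],1).tolist(),round(d["score"],2)) for d in landmark_of(q,c) if 140<d["pixel"][0]<205 and d["pixel"][1]>245])
for th in(50,40,30,20,0):
    b=bottle(-.1,.003,np.radians(th));f=lambda X,Z:(-.1+X*np.cos(np.radians(th))+Z*np.sin(np.radians(th)),.003,.012-X*np.sin(np.radians(th))+Z*np.cos(np.radians(th)))
    print(th,[[proj(c,r2w(r,b)).mean(0).round(1).tolist(),proj(c,r2w(r,f(-.03,0))[0]).round(1).tolist()] for c in("side","top")])
E
python3 est.py
```

```text
[0.5919 0.0152 0.13  ] [0.7 0.6 0.6] rack 0.0027 0.0076
side [([277.8, 157.4], [277, 155, 2, 7, 9]), ([247.7, 189.0], [242, 179, 13, 20, 103])]
cap_top [([155.9, 272.5], 0.78)]
tipped_bottle [([178.0, 276.2], 0.84), ([181.1, 329.7], 0.77)]
neighbour_a [([155.6, 285.5], 0.6), ([168.4, 279.8], 0.52), ([174.5, 276.8], 0.45)]
top [([265.0, 182.6], [248, 178, 36, 11, 161])]
cap_top []
tipped_bottle [([193.3, 300.3], 0.42)]
neighbour_a [([170.0, 392.9], 0.95)]
50 [[[271.3, 165.8], [277.3, 174.1]], [[303.1, 192.1], [339.6, 185.3]]]
40 [[[272.8, 158.3], [277.5, 174.5]], [[312.7, 188.5], [340.6, 185.2]]]
30 [[[274.3, 151.7], [277.6, 175.1]], [[323.2, 184.8], [341.2, 185.1]]]
20 [[[275.8, 146.3], [277.7, 176.0]], [[334.3, 181.1], [341.6, 185.2]]]
0 [[[278.8, 139.6], [277.7, 178.2]], [[355.8, 174.7], [341.4, 185.6]]]
```

Call:
move_arm(
  motion=[
    [[0.05, 0.4, -0.3, 0], [0.1, 0.8, -0.6, 0], [0.15, 1.2, -0.9, 0], [0.2, 1.6, -1.15, 0], [0.2, 2.0, -1.4, 0], [0.2, 2.4, -1.6, 0], [0.2, 2.75, -1.75, 0], [0.2, 3.0, -1.85, 0], [0.2, 3.0, -1.85, 0], [0.2, 3.0, -1.85, 0]],
  ],
)

```text
t: 18.9
position: [0.6025, -0.013, 0.1486]
ee_rot: [-0.0, 0.99, 0.144, -0.0]
wrist_force: [-0.6, 0.3, -0.1]
finger_gap: 0.0001
grasp_force: 0.0
```

```bash
python3 est.py | grep -v "^[0-9]"
```

```text
[ 0.6025 -0.013   0.1486] [-0.6  0.3 -0.1] rack -0.0273 0.0055
side [([279.4, 149.8], [279, 146, 2, 9, 15]), ([247.9, 188.8], [242, 179, 13, 20, 110])]
cap_top [([146.2, 273.3], 0.68)]
tipped_bottle [([183.2, 327.8], 0.84), ([177.7, 276.3], 0.57)]
neighbour_a [([170.6, 278.9], 0.8), ([159.6, 284.3], 0.43), ([177.5, 256.5], 0.4)]
top [([265.5, 182.6], [248, 178, 36, 11, 166])]
cap_top []
tipped_bottle []
neighbour_a []
```

Call:
move_arm(
  motion=[
    [[0, 0.3, -0.1, 0], [0, 0.6, -0.2, 0], [0, 0.8, -0.3, 0], [0, 1.0, -0.35, 0], [0, 1.2, -0.4, 0], [0, 1.35, -0.45, 0], [0, 1.5, -0.5, 0], [0, 1.65, -0.55, 0], [0, 1.8, -0.6, 0], [0, 1.9, -0.6, 0]],
  ],
)

```text
t: 20.55
position: [0.6081, -0.0315, 0.1547]
ee_rot: [0.0, 0.99, 0.144, 0.0]
wrist_force: [-0.1, 0.4, -0.0]
finger_gap: -0.0003
grasp_force: 0.0
```

```bash
python3 est.py | grep -v "^[0-9]"
```

```text
[ 0.6081 -0.0315  0.1547] [-0.1  0.4 -0. ] rack -0.0466 0.0054
side [([281.0, 139.6], [279, 135, 5, 10, 32]), ([248.0, 188.5], [242, 179, 13, 20, 112])]
cap_top []
tipped_bottle [([180.1, 327.6], 0.73), ([182.4, 275.6], 0.67)]
neighbour_a [([156.8, 286.6], 0.67), ([167.8, 280.0], 0.5)]
top [([265.9, 182.5], [248, 178, 37, 10, 170])]
cap_top [([179.3, 286.7], 0.59)]
tipped_bottle [([183.4, 337.1], 0.43)]
neighbour_a [([177.8, 285.8], 0.56)]
```

The bottle is upright: the cap's row is 139.6, and 139.6 is predicted for 0°. I'll retract and go to the outer side of the gate.

Call:
move_arm(
  motion=[
    [[0, -1.5, 0, 0], [0, -4, -1, 0], [1, -7, -2, 0], [3.5, -10, -2, 0], [6.5, -13, -2, 0], [9, -15.2, -2, 0], [9.5, -15.2, 0.5, 0], [9.5, -15.2, 4, 0], [9.5, -15.2, 7.2, 0], [9.5, -15.2, 7.2, 0]],
  ],
)

```text
t: 22.2
position: [0.6523, 0.1407, 0.0792]
ee_rot: [0.0, 0.99, 0.144, -0.003]
wrist_force: [0.1, -0.9, 0.5]
finger_gap: -0.0
grasp_force: 0.0
```

```bash
python3 est.py; python3 - <<'E'
from h import *
o=[cv2.resize(cv2.imread(f"pics/e_{c}.png")[b:b+75,l:l+80],None,fx=5,fy=5,interpolation=cv2.INTER_NEAREST) for c,b,l in(("side",125,230),("top",150,280))]
cv2.imwrite("pics/d.png",np.hstack(o))
E
```

```text
[0.6523 0.1407 0.0792] [ 0.1 -0.9  0.5] rack 0.1059 -0.0859
side [([278.6, 139.3], [275, 134, 9, 11, 85]), ([247.8, 188.9], [242, 179, 13, 20, 92])]
cap_top []
tipped_bottle [([182.3, 330.8], 0.92), ([181.4, 276.1], 0.61)]
neighbour_a [([168.7, 280.7], 0.74), ([157.2, 286.6], 0.64)]
top [([253.2, 185.0], [248, 183, 12, 5, 48])]
cap_top [([171.6, 362.1], 0.69)]
tipped_bottle [([184.4, 340.9], 0.83)]
neighbour_a [([176.5, 366.8], 0.76)]
50 [[[271.3, 165.8], [277.3, 174.1]], [[303.1, 192.1], [339.6, 185.3]]]
40 [[[272.8, 158.3], [277.5, 174.5]], [[312.7, 188.5], [340.6, 185.2]]]
30 [[[274.3, 151.7], [277.6, 175.1]], [[323.2, 184.8], [341.2, 185.1]]]
20 [[[275.8, 146.3], [277.7, 176.0]], [[334.3, 181.1], [341.6, 185.2]]]
0 [[[278.8, 139.6], [277.7, 178.2]], [[355.8, 174.7], [341.4, 185.6]]]
```

View pics/d.png

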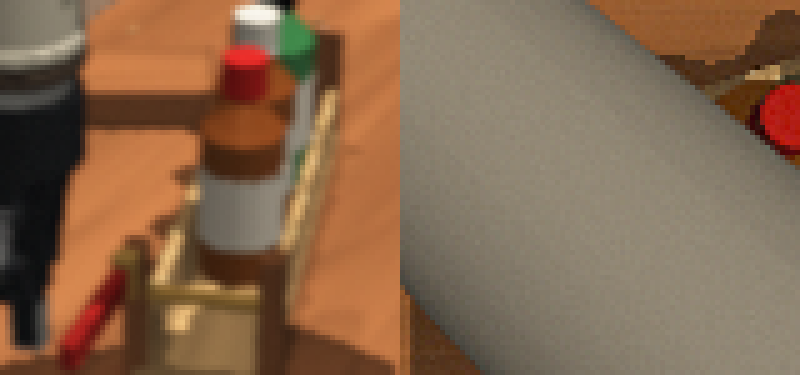

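The bottle stands in the lane behind the rod, and the neighbours haven't moved. Now I swing the gate.

Call:
move_arm(
  motion=[
    [[-1.4, 0.6, 0.5, 0], [-2.2, 0.75, 0.5, 0], [-3.6, 0.6, 0.5, 0], [-5.0, 0.7, 0.5, 0], [-6.4, 1.0, 0.5, 0], [-7.7, 1.6, 0.5, 0], [-8.9, 2.4, 0.5, 0], [-9.9, 3.35, 0.5, 0], [-10.8, 4.5, 0.5, 0], [-11.1, 5.1, 0.5, 0]],
  ],
)

```text
t: 23.85
position: [0.5634, 0.0592, 0.0775]
ee_rot: [0.0, 0.99, 0.143, -0.0]
wrist_force: [0.5, -0.1, 0.3]
finger_gap: -0.0
grasp_force: 0.4
```

Call:
move_arm(
  motion=[
    [[-0.2, 0.4, 0, 0], [-0.4, 0.8, 0, 0], [-0.5, 1.2, 0, 0], [-0.6, 1.5, 0, 0], [-0.7, 1.7, 0, 0], [-0.7, 1.85, 0, 0], [-0.7, 1.95, 0, 0], [-0.7, 2.0, 0, 0], [-0.7, 2.0, 0, 0], [-0.7, 2.0, 0, 0]],
  ],
)

```text
t: 25.1
position: [0.5622, 0.0413, 0.0776]
ee_rot: [-0.001, 0.989, 0.145, -0.0]
wrist_force: [-2.6, 4.6, 2.0]
finger_gap: -0.0001
grasp_force: 2.6
```

```bash
cat > gate.py <<'E'
from fit import *
s=get_state();P=np.array(s["position"]);d=P[:2]-r[:2];c_,sn=np.cos(r[2]),np.sin(r[2])
print(s["t"],P.round(4),np.round(s["wrist_force"],1),"rack",(c_*d[0]+sn*d[1]).round(4),(-sn*d[0]+c_*d[1]).round(4))
for c in("side","top"):
    im=grab_frame(c);cv2.imwrite(f"pics/g_{c}.png",im[:,:,::-1]);m=redness(im);n,l,st,ce=cv2.connectedComponentsWithStats(m.astype(np.uint8))
    print(c,[(ce[i].round(1).tolist(),st[i].tolist()) for i in range(1,n) if st[i,4]>5 and 120<ce[i][1]<215 and 235<ce[i][0]<370])
    for q in("gate_tip","tipped_bottle","neighbour_a","wax_tin","mallet"): print(q,[(np.round(d["pixel"],1).tolist(),round(d["score"],2)) for d in landmark_of(q,c)[:4]])
    for ph in(0,.1,.2): print(ph,[proj(c,r2w(r,(.0185+R*np.sin(ph)+.006*np.cos(ph),-.048+R*np.cos(ph),.09))[0]).round(1).tolist() for R in(0,.05,.104)])
E
python3 gate.py
```

```text
25.1 [0.5622 0.0413 0.0776] [-2.6  4.6  2. ] rack 0.0362 0.0287
side [([265.1, 180.2], [258, 177, 15, 7, 83]), ([283.8, 182.4], [282, 180, 5, 6, 24]), ([336.8, 206.4], [332, 201, 11, 12, 103])]
gate_tip [([180.9, 287.5], 0.72), ([196.4, 267.8], 0.57)]
tipped_bottle [([222.1, 291.6], 0.86), ([184.2, 330.8], 0.83), ([180.4, 276.7], 0.41)]
neighbour_a [([160.3, 286.2], 0.58), ([168.0, 281.5], 0.52)]
wax_tin [([238.4, 196.8], 0.76), ([305.0, 216.2], 0.5), ([180.1, 257.5], 0.39)]
mallet [([304.8, 217.7], 0.57)]
0 [[253.7, 179.9], [269.1, 181.6], [286.1, 183.6]]
0.1 [[253.7, 179.9], [268.7, 182.4], [285.4, 185.3]]
0.2 [[253.7, 179.8], [268.2, 183.2], [284.3, 186.9]]
top [([358.6, 172.9], [352, 167, 14, 14, 146])]
gate_tip []
tipped_bottle [([184.1, 342.6], 0.7), ([243.9, 261.6], 0.62)]
neighbour_a [([174.2, 365.0], 0.89), ([169.7, 390.6], 0.73)]
wax_tin []
mallet [([234.3, 140.1], 0.57)]
0 [[285.1, 178.9], [290.9, 197.2], [297.3, 217.4]]
0.1 [[285.1, 178.9], [289.1, 197.7], [293.4, 218.3]]
0.2 [[285.1, 178.9], [287.2, 198.0], [289.4, 218.9]]
```

The gate reads as shut (tip row 182.4; 183.6 is predicted at 0 rad) and the push is against the stop. One small extra press, then I retract.

Call:
move_arm(
  motion=[
    [[0, 0.1, 0, 0], [0, 0.15, 0, 0], [0, 0.15, 0, 0], [0, -1.5, 0, 0], [0, -4, 0, 0], [0, -7, -2, 0], [0, -9, -6, 0], [-3, -9, -11, 0], [-7, -9, -15, 0], [-11, -9, -17, 0]],
  ],
)

```text
t: 26.95
position: [0.4315, 0.0963, 0.2504]
ee_rot: [0.001, 0.989, 0.145, 0.002]
wrist_force: [-0.5, -0.6, 0.3]
finger_gap: -0.0002
grasp_force: 0.0
```

Call:
move_arm(
  motion=[
    [[-2, 2, 0, 0], [-4, 6, 0, 0], [-6, 11, 0, 0], [-6, 16, 0, 0], [-6, 20, 0, 0], [-6, 24, 0, 0], [-6, 28, 0, 0], [-6, 30, 0, 0], [-6, 30, 0, 0], [-6, 30, 0, 0]],
  ],
)

```text
t: 28.2
position: [0.4597, -0.2078, 0.2479]
ee_rot: [-0.0, 0.989, 0.145, -0.0]
wrist_force: [0.5, 0.2, 0.1]
finger_gap: 0.0002
grasp_force: 0.0
```

```bash
python3 gate.py
```

```text
28.2 [ 0.4597 -0.2078  0.2479] [0.5 0.2 0.1] rack -0.1735 0.1977
side [([278.4, 139.5], [275, 135, 8, 10, 78]), ([272.7, 180.6], [258, 177, 30, 9, 178]), ([336.9, 206.3], [332, 201, 11, 12, 106])]
gate_tip [([184.8, 271.0], 0.72), ([181.7, 287.1], 0.62)]
tipped_bottle [([222.3, 292.5], 0.91), ([181.1, 276.8], 0.88), ([179.3, 329.4], 0.66)]
neighbour_a [([157.1, 283.8], 0.76), ([169.3, 280.4], 0.47)]
wax_tin [([236.6, 198.5], 0.74)]
mallet [([306.3, 217.4], 0.87)]
0 [[253.7, 179.9], [269.1, 181.6], [286.1, 183.6]]
0.1 [[253.7, 179.9], [268.7, 182.4], [285.4, 185.3]]
0.2 [[253.7, 179.8], [268.2, 183.2], [284.3, 186.9]]
top [([358.4, 172.7], [352, 166, 14, 14, 142]), ([294.4, 199.5], [287, 182, 16, 36, 168])]
gate_tip [([215.2, 299.5], 0.68)]
tipped_bottle [([244.8, 260.6], 0.84), ([186.0, 341.0], 0.83), ([249.1, 362.9], 0.77)]
neighbour_a [([170.2, 391.7], 0.83), ([175.9, 364.5], 0.56)]
wax_tin [([164.5, 199.3], 0.84)]
mallet [([234.8, 141.2], 0.71)]
0 [[285.1, 178.9], [290.9, 197.2], [297.3, 217.4]]
0.1 [[285.1, 178.9], [289.1, 197.7], [293.4, 218.3]]
0.2 [[285.1, 178.9], [287.2, 198.0], [289.4, 218.9]]
```

```bash
python3 -c "
from workcell import *
print(sign_off())"
```

```text
the job is handed in; nothing more can be done
None
```

I handed the job in at about 28 s: the red-capped bottle stands upright in the lane behind the rod and the gate is shut, by camera and force checks; the other things show no movement, and no verdict came back.

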